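# Mount a felt wheel on its arbor in the truing stand

## Robot

A 6-joint arm with a two-finger parallel gripper is mounted at the origin on the work surface. World frame = base frame: x ahead of the robot, y to its left, z up, the work surface at z = 0. Lengths are in mm, angles in rad, forces in N, time in s.
With the tool pointing down it reaches from about 350 to 975 mm from the base axis. Payload 7.1 kg.
Tool frame: the origin (TCP) lies midway between the tips of the shut fingers; the grasp point (between the pads) lies 19 mm behind it; z points along the fingers, y is the line along which they close (so a half turn about z gives the same grasp; the last joint's range is limited). The gripper opens to 88 mm and grips with 3 to 60 N. Pads are 20 mm wide; open, the fingers measure 115 mm over their backs; the gripper's body (75 mm by 178 mm) begins 61 mm behind the grasp point.
Start: joints at [1.248, 0.423, 1.63, -0, 1.089, -0.019], TCP at [186.936, 596.372, 222.675] pointing down, gripper open.
Joint ranges: [-3, 3], [-0.9, 2.11], [0.09, 2.58], [-1.31, 4.45], [0.11, 2.69], [-2.54, 2.54]. Speed limits (rad/s): [2.39, 2.39, 3.01, 3.14, 3.14, 3.14].

## Interface

Orientations are given as a rotation vector (axis times angle).
In Python, from workcell import ctrl gives the robot as it stands. The module is installed in compiled form; this text tells all that it offers.
- The arm moves only by the tool apply_moves, never from a script. Its argument "targets" is a list of rows, each a list of 3 entries, a list of its own where there are three numbers: the opening, from -1 (shut) to 1 (fully open), then the shift along the tool's x, y, z normalised to -1 to 1, where 1 is 5 cm, then the turn, a rotation vector about the tool's x, y, z normalised to -1 to 1, where 1 is 90 degrees. In form: [[jaw, [x, y, z], [wx, wy, wz]], ...]. A call has 1 to 8 rows; each row shifts and turns the commanded pose from where the row before left it, along the tool's axes as they then stand; what a row does not reach is not made up. A row lasts 1/8 s, in which the tool goes at most 62.5 mm and 10.7 degrees, less where a joint would pass 70% of its speed; a pose out of reach is approached as far as the arm can. A call with a number of a shift or a turn outside -1 to 1 is refused whole. A call with a gripper value outside its range is refused whole. The fingers move at their own pace and stop on an object; the grip force is fixed at half the most. Time passes only in rows, so rows that do not move let the fingers close. It gives the time, the measured TCP pose, the force, the opening and the grip force at its end, in the units of the state.
- ctrl.get_obs(): the state, without advancing time (a new reading comes with each control period).
- ctrl.get_image(name): name is "scene" or "top" or "wrist"; returns a dict with "pixels" (400x640x3 uint8, blue, green, red), "camera_matrix" (3x3 intrinsics, pixels), "k1" (the pictures are not rectified: a ray, as slopes to the right and down, at radius r is drawn at 1 + k1 r^2 times it, then the intrinsics apply), "view" (4x4, takes a point from world to camera coordinates); the wrist camera has in their place "hand_eye" (4x4, takes a point from camera to tool coordinates, whose origin is the TCP and whose axes are the flange's). Camera axes: x right, y down, z forward; pixel columns grow to the right and rows downward; lengths in mm; the calibration is good to about 2 mm. A picture is of the moment at which its call begins: read the wrist's pose just before it. There is no depth.
- ctrl.close_job(): hands the job in; it is judged then, once.
Trained networks look in the newest picture that a camera, given by its name, has taken for a name from the list of things; names that differ only in an ending like _2 or _b are one class to them, and where a whole thing is asked for, a point or a joint stands for the part that bears it (a point fixed in the world has none). Each returns a list of dicts, best first, with "score" (0 to 1); they miss things now and then, are a little off and sometimes report something else, mostly with a low value. They report only what shows in the picture. A call takes as long as a camera call.
- ctrl.masks_of(label, camera): "region" (400x640 bool, what is visible of it) and "bbox" ([left, top, right, bottom] in pixels, round what is visible of it).
- ctrl.pinpoint(label, camera): "xy" ([column, row] in pixels: a listed point, or the origin of a listed thing).
The state is a dict: "t": time; "qpos": joint angles; "qvel": joint speeds; "joint_torque": joint torques, N m; "ee_pos": TCP position; "orientation": TCP orientation; "ft_force": force on the tool from outside, world axes, zero at the start; "moment": the same for the moment, N m; "width": finger opening in mm; "grasp_force": force on a finger pad.
Only numpy, scipy, OpenCV 4.12 (cv2) and the standard library are available. Lean on these libraries where they do the work, as an engineer would, in place of code of your own. Each camera call takes 0.05 s, during which the arm holds its last target. There are 200 camera calls.

## Task

Draw the thin steel arbor with the yellow grip out from under the low shelf, where only its bare rod sticks out, and let go of it clear in front of the shelf. Take it again so that it can go all the way home: push it through the near cheek's eye, the felt wheel and the far cheek's eye of the blue truing stand until its collar is home against the near cheek, never pressing harder than 40 N, and then swing the red keeper down behind the collar until it rests in its catch. Leave the thick brass arbor and the other things on the bench where they are.

Things in the scene. Friction and masses are not known exactly. Their poses are not given: they have to be found in the camera images.
- arbor: Arbor to use, 188 mm, 0.28 kg. Origin on its axis at the collar's front face, +x to the tip. Round steel rod 12 mm dia. x = 0 to 92 mm (last 8 tapered); square 26 mm collar 0 to -8; neck 10 mm dia. to -24; square 26 mm yellow grip -24 to -96; mass centre x = -25. Lies level on collar and grip, axis 13 mm up. At first all but the last 75 mm of rod is under the shelf, tip towards the robot
- arbor_tip (a point): centre of the tip of the arbor's rod (x = 92 mm, arbor's axes)
- arbor_grip (a point): centre of the arbor's yellow grip (x = -60 mm, arbor's axes)
- thick_arbor: Bystander: arbor of the same shape and length but with a brass rod 20 mm in diameter (too thick for the eyes) and a green grip, lying beside the other one under the shelf; which is left and which is right varies. Same origin and axes
- riser: Low plywood shelf, fixed: board 120 (x) x 310 (y) x 12 mm, its top 66 and underside 54 mm above the bench, on two 12 mm end legs. Origin on the bench under its centre; front edge (towards the robot) at x = -60 mm. A jar and a tin stand on it
- stand: Blue stand, fixed. Origin on the bench midway between the cheeks; +x = insertion (about world +y). Axle line along x at z = 66 mm. Aluminium cheeks x = -40 to -30 and 30 to 40, y = -35 to 35, top z = 83, 14 mm round eyes. Base x = -85 to 65, y = -65 to 65, 10 thick. Outside the near cheek, at x = -40 to -66: hinge post y = 40 to 52, top 86; catch post y = -36 to -48, top 80
- seat (a point): centre of the near eye's mouth on the outer face of the near cheek (stand x = -40, y = 0, z = 66 mm); stand's axes. The arbor is home when its origin is here
- far_eye (a point): centre of the far eye's mouth on the outer face of the far cheek (stand x = 40, y = 0, z = 66 mm); stand's axes
- wheel: Loose grey felt polishing wheel, 84 mm in diameter and 50 mm thick with a 22 mm bore, lying in a cradle between the cheeks so that its bore is in line with the eyes. Origin at its centre, bore along its x axis
- keeper (a joint): Angle of the red keeper bar: 0 = closed (level, in its catch, across the arbor's neck just behind the collar), grows as it is raised, 1.57 = upright, starts at 1.8 to 2.2 (leaning outward). Stiff hinge: it stays where it is left; about 1.5 N at its tip moves it
- keeper_hinge (a point): Hinge of the keeper, on the stand at x = -56, y = 44, z = 79 mm; stand's axes, the hinge axis is x. The bar is 8 mm thick (along x), 12 mm high, 105 mm long; closed it runs to stand -y, centred at z = 79 mm (top 85 mm), and it swings in the plane x = -56 mm
- keeper_tip (a point): Black end of the keeper bar, 98 mm from the hinge on the bar's centre line
- hammer: Bystander: hammer lying flat, 220 mm long; origin near its middle
- bangle: Bystander: brass ring 68 mm in diameter, 8 mm high; origin at its centre on the bench
- bangle2: Bystander: brass ring 62 mm in diameter, 10 mm high; origin at its centre on the bench
- pot: Bystander: steel pot 80 mm in diameter, 75 mm high, with files standing in it to 190 mm; origin at its underside
- pliers: Bystander: pliers with red handles lying flat, 150 mm long, 16 mm high; origin at the pivot
- jar: Bystander: amber jar 56 mm in diameter, 70 mm high, on the shelf; origin at its underside
- tin: Bystander: aluminium tin 60 mm in diameter, 50 mm high, on the shelf; origin at its underside

How it is judged (in metres and radians):
On the way, in this order (a step that is already met when the one before it is completed fails the run):
1. the arbor lies wholly in front of the low shelf (collar at least 10 mm and middle of the grip at least 45 mm in front of the line of its front edge), let go by the fingers and at rest (x of arbor in the frame of riser below -0.07 m and x of arbor_grip in the frame of riser below -0.105 m and contact force between the fingers and arbor below 0.2 N and linear speed of arbor below 0.02 m/s), for 0.2 s.
2. the arbor is through both eyes and the wheel, its collar within 4 mm of home on the near cheek, with the keeper still open (above 0.8 rad) (distance between arbor and seat below 0.004 m and angle between the x axis of arbor and the x axis of stand, either way round below 0.05 rad and x of arbor_tip in the frame of far_eye above 0.006 m and horizontal distance between wheel and stand below 0.012 m and z of wheel in the frame of stand above 0.054 m and value of joint keeper above 0.8 rad), for 0.2 s.
At the end, for the whole second after the job is handed in: Arbor collar within 4 mm of home on the near eye, axis within 0.05 rad of the axle line, tip 6 mm or more out of the far eye; wheel on it, within 12 mm of mid-stand, centre above 54 mm; keeper closed (under 0.06 rad); all released and at rest; bystanders within 30 mm of their starts (distance between arbor and seat below 0.004 m and angle between the x axis of arbor and the x axis of stand, either way round below 0.05 rad and x of arbor_tip in the frame of far_eye above 0.006 m and horizontal distance between wheel and stand below 0.012 m and z of wheel in the frame of stand above 0.054 m and linear speed of each of arbor, wheel below 0.02 m/s and value of joint keeper below 0.06 rad and distance of each of thick_arbor, hammer, bangle, bangle2, pot, pliers, jar, tin from where it was at the start of the episode below 0.03 m); the robot touches nothing.
It fails at once if the arbor is pressed against the stand with more than 40 N (contact force between arbor and stand above 40 N).
It fails at once if a bystander (thick arbor, hammer, ring, pot, pliers, jar or tin) is moved more than 30 mm (distance of any of thick_arbor, hammer, bangle, bangle2, pot, pliers, jar, tin from where it was at the start of the episode above 0.03 m).
It also fails if it takes over 70 s, if anything falls off the work surface, if the arm or the gripper's body presses on something with over 40 N, if the wrist force passes 120 N, or if a joint passes its speed limit or range.

## Working session

There is one attempt and no reset: what is moved stays moved. The work goes in short steps, Python scripts to look and compute and a tool call to move; the robot and the scene stay as the last step left them, time stands still between calls to the robot, and variables do not carry over. Pictures are saved under pics/ and viewed, at most 11 in all, crops included, and the job is handed in when it is done.

Besides the shell and the picture viewer there is one more tool, called after "Emit:" by a JSON object that holds its "fn" and its "kwargs", one argument or row to a line. apply_moves: Moves the arm, as the interface text tells. Scaled input: -1 to 1 covers 5 cm each way for a shift and 90 degrees each way for a turn. Its arguments: {"type":"object","properties":{"targets":{"type":"array"}},"required":["targets"]}

```bash
mkdir -p pics
cat > h.py <<'E'
import numpy as np, cv2
from scipy.spatial.transform import Rotation as R
from workcell import ctrl
np.set_printoptions(precision=3,suppress=True)
def cam(name,save=None):
    o=ctrl.get_obs(); im=ctrl.get_image(name)
    K=np.array(im["camera_matrix"]);k1=im["k1"]
    if name=="wrist":
        T=np.eye(4);T[:3,:3]=R.from_rotvec(o["orientation"]).as_matrix();T[:3,3]=o["ee_pos"]
        V=np.linalg.inv(T@np.array(im["hand_eye"]))
    else: V=np.array(im["view"])
    if save: cv2.imwrite("pics/"+save,np.array(im["pixels"]))
    return dict(K=K,k1=k1,V=V,px=np.array(im["pixels"]))
def ray(c,uv):
    p=cv2.undistortPoints(np.array([[uv]],float),c["K"],np.array([c["k1"],0,0,0.]))[0,0]
    Ri=c["V"][:3,:3].T; d=Ri@np.array([p[0],p[1],1]); return -Ri@c["V"][:3,3],d/np.linalg.norm(d)
def atz(c,uv,z):
    o,d=ray(c,uv); return o+d*(z-o[2])/d[2]
def proj(c,P):
    P=np.atleast_2d(np.array(P,float))
    return cv2.projectPoints(P,cv2.Rodrigues(c["V"][:3,:3])[0],c["V"][:3,3],c["K"],np.array([c["k1"],0,0,0.]))[0][:,0]
def tri(rs):
    A=0;b=0
    for o,d in rs:
        M=np.eye(3)-np.outer(d,d);A=A+M;b=b+M@o
    return np.linalg.solve(A,b)
def pp(l,n,k=2): return [(np.round(r["xy"],1).tolist(),round(float(r["score"]),2)) for r in ctrl.pinpoint(l,n)[:k]]
E
python3 - <<'E'
from h import *
for n in("scene","top"):
    c=cam(n,n+"0.png")
    for l in "arbor arbor_tip thick_arbor riser stand seat far_eye wheel keeper_hinge keeper_tip hammer bangle bangle2 pot pliers jar tin".split(): 
        try:r=pp(l,n)
        except Exception as e:r=e
        print(n,l,r)
E
```

```text
scene arbor []
scene arbor_tip [([282.9, 175.7], 0.55), ([190.4, 169.4], 0.23)]
scene thick_arbor [([242.6, 211.3], 0.39)]
scene riser [([230.5, 200.8], 0.76)]
scene stand [([382.5, 225.2], 0.84)]
scene seat [([374.1, 200.3], 0.77)]
scene far_eye [([394.4, 219.1], 0.74)]
scene wheel [([389.4, 210.6], 0.8)]
scene keeper_hinge [([382.7, 181.9], 0.94)]
scene keeper_tip [([389.5, 154.5], 0.46)]
scene hammer [([322.9, 290.4], 0.97)]
scene bangle [([434.3, 281.6], 0.73), ([472.1, 251.6], 0.71)]
scene bangle2 [([434.3, 281.6], 0.73), ([472.1, 251.6], 0.71)]
scene pot [([443.1, 323.7], 0.87)]
scene pliers [([235.6, 134.1], 0.82)]
scene jar [([256.1, 198.3], 0.83)]
scene tin [([189.5, 170.6], 0.94), ([241.3, 211.6], 0.49)]
top arbor [([361.2, 174.6], 0.42)]
top arbor_tip [([365.6, 206.9], 0.49)]
top thick_arbor [([404.0, 174.3], 0.65), ([278.1, 242.3], 0.49)]
top riser [([378.3, 162.8], 0.74), ([188.6, 178.1], 0.69)]
top stand [([260.0, 222.1], 0.75)]
top seat [([275.8, 222.3], 0.69), ([400.5, 171.9], 0.21)]
top far_eye [([249.0, 216.2], 0.85)]
top wheel [([261.3, 217.8], 0.57)]
top keeper_hinge [([279.1, 238.9], 0.58)]
top keeper_tip [([274.5, 251.1], 0.55)]
top hammer [([264.6, 149.3], 0.63)]
top bangle [([201.2, 248.6], 0.41)]
top bangle2 [([201.2, 248.6], 0.41)]
top pot [([186.1, 178.5], 0.95)]
top pliers [([455.3, 233.3], 0.68)]
top jar [([350.0, 163.2], 0.81)]
top tin [([416.1, 146.8], 0.57)]
```

View pics/scene0.png

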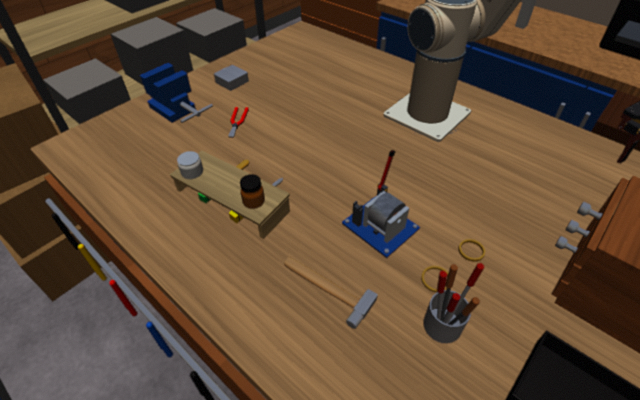

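View pics/top0.png

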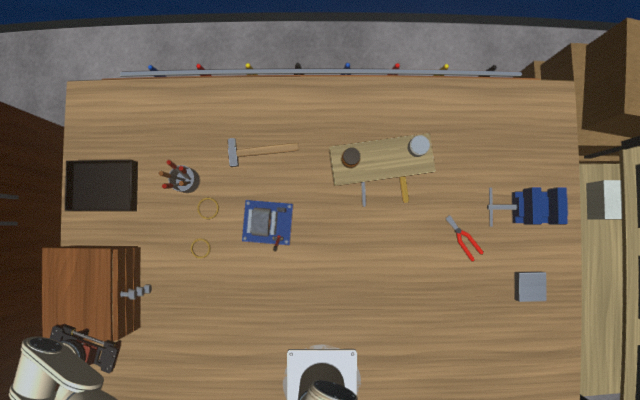

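Run:
```python
from h import *
s=cam("scene");t=cam("top")
for z,l,a,b in[(0,'hamm',(322.9,290.4),(264.6,149.3)),(0,'riser',(230.5,200.8),(378.3,162.8)),(0,'stand',(382.5,225.2),(260,222.1)),(66,'seat',(374.1,200.3),(275.8,222.3)),(66,'far',(394.4,219.1),(249,216.2)),(66,'wheel',(389.4,210.6),(261.3,217.8)),(79,'hinge',(382.7,181.9),(279.1,238.9)),(160,'ktip',(389.5,154.5),(274.5,251.1)),(13,'tip',(282.9,175.7),(365.6,206.9)),(13,'arb',(282.9,175.7),(361.2,174.6)),(13,'thick',(242,211),(404,174.3)),(66,'jar',(256.1,198.3),(350,163.2)),(66,'tin',(189.5,170.6),(416.1,146.8)),(8,'pliers',(235.6,134.1),(455.3,233.3)),(4,'bang',(434.3,281.6),(201.2,248.6))]:
    print(l,tri([ray(s,a),ray(t,b)]),atz(s,a,z)[:2],atz(t,b,z)[:2])
print("cams",ray(s,(320,200)),ray(t,(320,200)))
for n in("arbor","thick_arbor","riser"):
  for cn in("scene","top"):
    print(n,cn,[(np.round(m["bbox"]),round(float(m["score"]),2)) for m in ctrl.masks_of(n,cn)[:2]])
```

```text
hamm [737.225 179.859  -5.854] [739.34  182.806] [736.763 178.57 ]
riser [ 695.711 -183.833   -0.924] [ 698.396 -185.833] [ 692.949 -181.386]
stand [509.421 184.818  20.77 ] [497.469 171.952] [506.395 192.027]
seat [503.395 138.113  73.577] [495.337 136.648] [505.139 136.393]
far [523.431 214.781  79.353] [513.015 209.233] [523.541 217.032]
wheel [514.328 184.653  79.607] [498.553 184.761] [518.687 179.975]
hinge [454.617 126.571  93.301] [439.754 121.285] [455.846 125.387]
ktip [427.052 127.162 165.012] [424.968 120.631] [424.105 131.531]
tip [ 550.688 -135.837   19.638] [ 544.357 -139.032] [ 552.837 -138.518]
arb [623.51  -93.829 101.401] [ 544.357 -139.032] [ 653.987 -125.555]
thick [ 651.176 -267.537 -137.217] [ 708.556 -123.892] [ 654.898 -260.325]
jar [683.146 -87.387  66.008] [683.525 -87.881] [682.701 -86.965]
tin [ 734.157 -289.133   72.627] [ 732.607 -298.723] [ 733.076 -288.795]
pliers [ 470.824 -437.409  -33.815] [ 504.201 -393.285] [ 468.998 -422.435]
bang [ 442.199  370.148 -121.145] [558.357 358.465] [423.245 377.05 ]
cams (array([1098.75 ,  500.846,  802.038]), array([-0.51 , -0.46 , -0.727])) (array([ 493.388,   11.598, 1456.012]), array([ 0.056, -0.006, -0.998]))
arbor scene [(array([228., 182., 281., 223.]), 0.45)]
arbor top [(array([360., 184., 363., 206.]), 0.61), (array([279., 236., 283., 252.]), 0.47)]
thick_arbor scene [(array([200., 160., 251., 202.]), 0.45)]
thick_arbor top [(array([401., 176., 409., 201.]), 0.45)]
riser scene [(array([172., 150., 290., 237.]), 0.59)]
riser top [(array([326., 134., 437., 187.]), 0.55)]
```

The scene view shows the shelf around (230,200) with the grey rod at (283,176), and the stand at (382,225) with its keeper up. In the top view the steel rod sticks out at (363,185–206). The brass rod is to its right at (404,180–203), with the stand at (268,222), and the pot and rings further left.

```bash
cat >> h.py <<'E'
def toolR(): return R.from_rotvec(ctrl.get_obs()["orientation"]).as_matrix()
def plan(p=None,yaw=None,n=None):
    """shift (units) from current measured pose to p with tool down, tool x at yaw; turn first is about tool z"""
    o=ctrl.get_obs(); M=toolR(); d=np.array(p)-o["ee_pos"]
    out={"shift_units":M.T@d/50}
    if yaw is not None:
        Rt=np.c_[[np.cos(yaw),np.sin(yaw),0],[np.sin(yaw),-np.cos(yaw),0],[0,0,-1]]
        out["turn_units"]=R.from_matrix(M.T@Rt).as_rotvec()/(np.pi/2)
    return out
E
python3 - <<'E'
from h import *
o=ctrl.get_obs();print(o);print(toolR())
im=ctrl.get_image("wrist");print(im["hand_eye"],im["camera_matrix"],im["k1"])
print(plan([480,60,330],0),plan([480,60,330],np.pi/2),plan([480,60,330],np.pi))
E
```

```text
{'t': 2.2, 'qpos': array([ 1.248,  0.423,  1.63 ,  0.   ,  1.089, -0.019]), 'qvel': array([-0.001, -0.   ,  0.001, -0.   , -0.   ,  0.001]), 'joint_torque': array([  0.001, -54.456, -27.404,   0.065,   0.017,  -0.   ]), 'ee_pos': array([186.904, 596.376, 222.668]), 'orientation': array([-0.475, -3.105,  0.   ]), 'ft_force': array([ 0.384, -0.335, -0.438]), 'moment': array([-0.009,  0.015, -0.032]), 'grasp_force': 0.0, 'width': 88.13964758828922}
[[-0.954  0.299 -0.   ]
 [ 0.299  0.954 -0.   ]
 [ 0.    -0.    -1.   ]]
[[  -0.      -0.969   -0.247   67.687]
 [   1.      -0.       0.001    0.029]
 [  -0.001   -0.247    0.969 -162.905]
 [   0.       0.       0.       1.   ]] [[341.06    0.    317.598]
 [  0.    341.06  199.825]
 [  0.      0.      1.   ]] -0.042464584298628615
{'shift_units': array([-8.802, -8.483, -2.147]), 'turn_units': array([-0.   ,  0.   ,  1.807])} {'shift_units': array([-8.802, -8.483, -2.147]), 'turn_units': array([-0.   ,  0.   ,  0.807])} {'shift_units': array([-8.802, -8.483, -2.147]), 'turn_units': array([-0.   , -0.   , -0.193])}
```

Run:
```python
from h import *
print(plan([480,160,262],np.pi))
```

```text
{'shift_units': array([-8.204, -6.574, -0.787]), 'turn_units': array([-0.   , -0.   , -0.193])}
```

Emit:
{"fn": "apply_moves", "kwargs": {
  "targets": [
    [1,[-0.9,-0.72,-0.09],[0,0,0]],
    [1,[-0.9,-0.72,-0.09],[0,0,0]],
    [1,[-0.9,-0.72,-0.09],[0,0,0]],
    [1,[-0.9,-0.72,-0.09],[0,0,0]],
    [1,[-0.9,-0.72,-0.09],[0,0,0]],
    [1,[-0.9,-0.72,-0.09],[0,0,0]],
    [1,[-0.9,-0.72,-0.09],[0,0,0]],
    [1,[-0.9,-0.72,-0.09],[0,0,0]]
  ]
}}

```text
t: 3.25
ee_pos: [445.3, 212.3, 259.2]
orientation: [0.475, 3.105, 0.001]
ft_force: [0.1, 0.2, 0.5]
width: 87.8
grasp_force: 0.0
```

Emit:
{"fn": "apply_moves", "kwargs": {
  "targets": [
    [1,[-0.9,-0.72,-0.09],[0,0,0]],
    [1,[0,0,0],[0,0,-0.1]],
    [1,[0,0,0],[0,0,-0.09]],
    [1,[0,0,0],[0,0,0]],
    [1,[0,0,0],[0,0,0]]
  ]
}}

```text
t: 3.88
ee_pos: [476.4, 166.2, 263.2]
orientation: [0.012, 3.141, 0.0]
ft_force: [0.2, 0.8, 0.4]
width: 87.9
grasp_force: 0.0
```

Run:
```python
from h import *
o=ctrl.get_obs();print(o["t"],o["ee_pos"],o["orientation"])
c=cam("wrist","w1.png")
for l in "stand seat far_eye wheel keeper_hinge keeper_tip arbor_tip riser".split(): 
    r=pp(l,"wrist");print(l,r,[atz(c,r[0][0],z)[:2] for z in(0,66,79)] if r else '')
```

```text
3.875 [476.381 166.201 263.228] [0.012 3.141 0.   ]
stand [] 
seat [([294.8, 200.6], 0.67)] [array([518.059, 136.999]), array([501.125, 141.639]), array([497.789, 142.553])]
far_eye [([367.8, 206.8], 0.81)] [array([527.131, 231.479]), array([508.792, 221.486]), array([505.18 , 219.517])]
wheel [([331.3, 202.7], 0.74)] [array([521.242, 184.096]), array([503.815, 181.442]), array([500.383, 180.919])]
keeper_hinge [([278.9, 159.0], 0.95), ([506.5, 285.2], 0.21)] [array([464.11 , 118.372]), array([455.531, 125.897]), array([453.842, 127.379])]
keeper_tip [([264.5, 140.0], 0.87)] [array([440.381, 101.355]), array([435.478, 111.516]), array([434.512, 113.517])]
arbor_tip [([88.3, 231.8], 0.56)] [array([ 559.247, -143.082]), array([535.933, -95.062]), array([531.341, -85.603])]
riser []
```

View pics/w1.png

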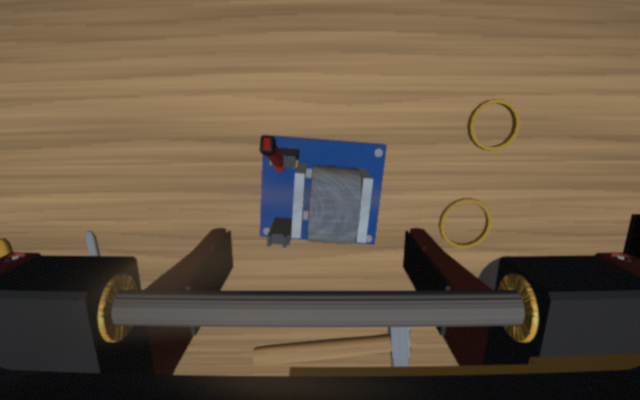

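The wrist view shows the stand upright at (322,190), with the near cheek at (298,200), far cheek at (366,205) and red keeper at (268,145). The rod tip is at (92,240). Next I fit the stand's pose from its blue base.

```bash
cat > fit.py <<'E'
from h import *
from scipy.optimize import least_squares
def fit(c,guess,win):
    h=cv2.cvtColor(c["px"],cv2.COLOR_BGR2HSV)
    m=cv2.inRange(h,(100,120,40),(130,255,255))
    w=np.zeros_like(m);w[win[1]:win[3],win[0]:win[2]]=255;m&=w
    n,L,S,_=cv2.connectedComponentsWithStats(m);k=1+np.argmax(S[1:,4]);m=(L==k).astype(np.uint8)
    hull=cv2.convexHull(max(cv2.findContours(m,0,1)[0],key=len))[:,0].astype(float)
    # densely sample hull
    pts=[];H=np.vstack([hull,hull[:1]])
    for a,b in zip(H[:-1],H[1:]):
        for t in np.linspace(0,1,max(2,int(np.linalg.norm(b-a))),endpoint=False): pts.append(a+t*(b-a))
    W=np.array([atz(c,p,10)[:2] for p in pts])
    def res(q):
        C=np.cos(q[2]);s=np.sin(q[2]);d=W-q[:2];x=C*d[:,0]+s*d[:,1]+10;y=-s*d[:,0]+C*d[:,1]
        qx=np.abs(x)-75;qy=np.abs(y)-65
        return np.where((qx>0)&(qy>0),np.hypot(qx,qy),np.maximum(qx,qy))
    r=least_squares(res,guess,loss="soft_l1",f_scale=1)
    return r.x,np.abs(res(r.x)).mean(),len(pts)
E
python3 - <<'E'
from fit import *
print(fit(cam("wrist"),[505,180,1.48],(240,120,400,260)))
print(fit(cam("top"),[505,180,1.48],(230,190,305,255)))
c=cam("wrist")
h=cv2.cvtColor(c["px"],cv2.COLOR_BGR2HSV)
# rod: bright pixels tip edge
r=ctrl.masks_of("arbor","wrist"); print([(m["bbox"],m["score"]) for m in r[:3]])
print(atz(c,(92,232),13))
E
```

```text
(array([507.286, 178.162,   1.51 ]), np.float64(12.116106452693275), 284)
(array([502.984, 184.914,   1.502]), np.float64(10.258590307369003), 82)
[([260.2, 133.1, 387.8, 246.2], 0.72), ([84.8, 230.2, 101.2, 254.2], 0.57)]
[ 555.673 -128.557   13.   ]
```

Run:
```python
from h import *
c=cam("wrist")
P=np.array([atz(c,p,10)[:2] for p in((262,136),(386,144.5),(376.5,245),(260.5,238))]);print(P)
print([np.linalg.norm(P[i]-P[(i+1)%4]) for i in range(4)],P.mean(0),[np.degrees(np.arctan2(*(b-a)[::-1])) for a,b in((P[0],P[1]),(P[3],P[2]))])
im=c["px"][120:260,240:410];cv2.imwrite("pics/w1c.png",cv2.resize(im,None,fx=4.5,fy=4,interpolation=2))
print(plan([545,-60,230],np.pi))
```

```text
[[435.038  99.828]
 [446.019 249.665]
 [576.063 242.912]
 [565.452  91.954]]
[np.float64(150.23842292268588), np.float64(130.21902473830926), np.float64(151.3304169942691), np.float64(130.6515081568589)] [505.643 171.09 ] [np.float64(85.8084944571608), np.float64(85.97931145939862)]
{'shift_units': array([-1.395, -4.514,  0.663]), 'turn_units': array([-0.   , -0.   , -0.003])}
```

View pics/w1c.png

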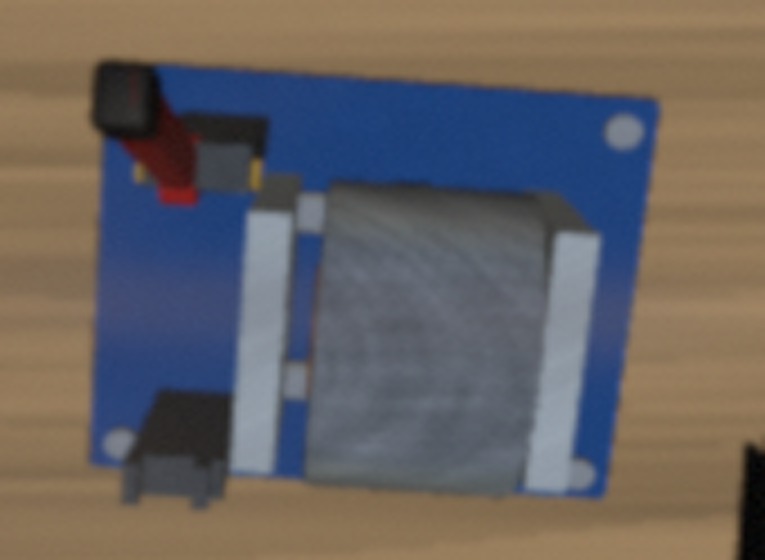

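Emit:
{"fn": "apply_moves", "kwargs": {
  "targets": [
    [1,[-0.2,-1,0],[0,0,0]],
    [1,[-0.2,-1,0],[0,0,0]],
    [1,[-0.2,-1,0.3],[0,0,0]],
    [1,[-0.2,-1,0.5],[0,0,0]],
    [1,[-0.2,-1,0.5],[0,0,0]],
    [1,[-0.3,-0.9,0.6],[0,0,0]],
    [1,[0,0,0.3],[0,0,0]],
    [1,[0,0,0],[0,0,0]]
  ]
}}

```text
t: 5.58
ee_pos: [538.7, -128.7, 152.0]
orientation: [-0.009, -3.139, -0.002]
ft_force: [0.4, -0.7, 0.8]
width: 87.8
grasp_force: 0.0
```

Run:
```python
from h import *
o=ctrl.get_obs();print(o["t"],o["ee_pos"],o["orientation"])
c=cam("wrist","w2.png")
for l in "arbor_tip arbor".split(): 
    r=pp(l,"wrist");print(l,r,[atz(c,r[0][0],13)[:2] ] if r else '')
for m in ctrl.masks_of("arbor","wrist")[:2]:print(m["bbox"],m["score"])
```

```text
5.575 [ 538.68  -128.7    151.992] [-0.009 -3.139 -0.002]
arbor_tip [([313.1, 207.2], 0.73)] [array([ 554.432, -132.336])]
arbor [([315.9, 295.6], 0.6)] [array([ 644.863, -130.437])]
[305.6, 204.8, 324.4, 289.1] 0.72
```

View pics/w2.png

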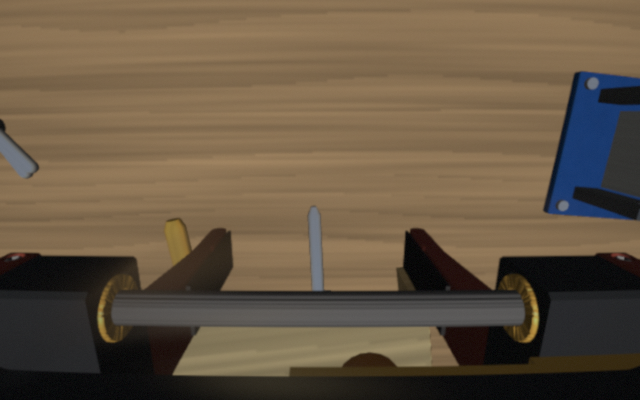

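Run:
```python
from h import *
c=cam("wrist")
im=c["px"].astype(int)
g=im.sum(2)
L=[]
for r in range(215,286,10):
    row=c["px"][r,295:340].astype(int); hsv=cv2.cvtColor(c["px"][r:r+1,295:340],cv2.COLOR_BGR2HSV)[0]
    k=np.where(hsv[:,1]<70)[0]; k=k[(k>5)]
    if len(k): L.append((r,295+k.min(),295+k.max(),295+k.mean()))
print(L)
W=np.array([atz(c,(l[3],l[0]),14)[:2] for l in L]);print(W)
p=np.polyfit(W[:,0],W[:,1],1);print(p,np.degrees(np.arctan(p[0])),np.polyval(p,580))
a=np.pi+np.arctan(p[0])
print(plan([580,np.polyval(p,580),5],a))
```

```text
[(215, np.int64(308), np.int64(320), np.float64(314.0)), (225, np.int64(308), np.int64(320), np.float64(314.0)), (235, np.int64(309), np.int64(321), np.float64(315.0)), (245, np.int64(309), np.int64(321), np.float64(315.0)), (255, np.int64(310), np.int64(321), np.float64(315.5)), (265, np.int64(310), np.int64(322), np.float64(316.0)), (275, np.int64(311), np.int64(322), np.float64(316.5)), (285, np.int64(311), np.int64(323), np.float64(317.0))]
[[ 564.634 -131.268]
 [ 574.401 -131.332]
 [ 584.329 -130.455]
 [ 594.416 -130.514]
 [ 604.673 -130.095]
 [ 615.105 -129.67 ]
 [ 625.72  -129.237]
 [ 636.524 -128.797]]
[   0.035 -151.441] 2.0303676534568837 -130.8792623664364
{'shift_units': array([-0.787, -0.046,  2.987]), 'turn_units': array([-0.   ,  0.001, -0.025])}
```

Emit:
{"fn": "apply_moves", "kwargs": {
  "targets": [
    [1,[-0.79,-0.05,0],[0,0,-0.025]],
    [1,[0,0,0.9],[0,0,0]],
    [1,[0,0,0.9],[0,0,0]],
    [1,[0,0,0.9],[0,0,0]],
    [1,[0,0,0.28],[0,0,0]],
    [1,[0,0,0],[0,0,0]],
    [-1,[0,0,0],[0,0,0]],
    [-1,[0,0,0],[0,0,0]]
  ]
}}

```text
t: 6.82
ee_pos: [580.6, -132.3, 5.9]
orientation: [-0.053, 3.138, -0.001]
ft_force: [-0.5, 0.3, 0.3]
width: 71.1
grasp_force: 0.0
```

Emit:
{"fn": "apply_moves", "kwargs": {
  "targets": [
    [-1,[0,0,0],[0,0,0]],
    [-1,[0,0,0],[0,0,0]],
    [-1,[0,0,0],[0,0,0]]
  ]
}}

```text
t: 7.2
ee_pos: [579.4, -132.1, 4.3]
orientation: [-0.053, 3.141, -0.0]
ft_force: [-0.8, -0.1, -0.4]
width: 41.3
grasp_force: 0.0
```

Emit:
{"fn": "apply_moves", "kwargs": {
  "targets": [
    [-1,[0,0,0],[0,0,0]],
    [-1,[0,0,0],[0,0,0]],
    [-1,[0,0,0],[0,0,0]],
    [-1,[0,0,0],[0,0,0]],
    [-1,[0,0,0],[0,0,0]]
  ]
}}

```text
t: 7.82
ee_pos: [579.3, -131.9, 4.1]
orientation: [0.053, -3.141, -0.0]
ft_force: [0.9, 0.5, -0.1]
width: 11.3
grasp_force: 30.0
```

Emit:
{"fn": "apply_moves", "kwargs": {
  "targets": [
    [-1,[0.2,0,0],[0,0,0]],
    [-1,[0.4,0,0],[0,0,0]],
    [-1,[0.5,0,0],[0,0,0]],
    [-1,[0.5,0,0],[0,0,0]],
    [-1,[0.5,0,0],[0,0,0]],
    [-1,[0.5,0,0],[0,0,0]],
    [-1,[0.4,0,0],[0,0,0]],
    [-1,[0.2,0,0],[0,0,0]]
  ]
}}

```text
t: 8.82
ee_pos: [418.0, -137.3, 4.2]
orientation: [0.052, -3.14, -0.0]
ft_force: [1.8, 1.4, -1.3]
width: 11.1
grasp_force: 30.0
```

Emit:
{"fn": "apply_moves", "kwargs": {
  "targets": [
    [-1,[0,0,0],[0,0,0]],
    [0,[0,0,0],[0,0,0]],
    [0,[0,0,0],[0,0,0]],
    [0,[0,0,0],[0,0,0]],
    [0,[0,0,0],[0,0,0]],
    [1,[0,0,-0.9],[0,0,0]],
    [1,[0,0,-1],[0,0,0]],
    [1,[0,0,-1],[0,0,0]]
  ]
}}

```text
t: 9.82
ee_pos: [419.2, -137.3, 150.6]
orientation: [0.053, -3.141, -0.0]
ft_force: [-0.0, -0.6, -1.1]
width: 70.3
grasp_force: 0.0
```

Run:
```python
from h import *
o=ctrl.get_obs();print(o["t"],o["ee_pos"],o["orientation"],o["width"])
c=cam("wrist","w3.png");t=cam("top")
for n,q in(("wrist",c),("top",t)):
  for l in "arbor_tip arbor arbor_grip".split(): 
    r=pp(l,n);print(n,l,r,[atz(q,a[0],13)[:2] for a in r])
```

```text
9.825 [ 419.204 -137.282  150.56 ] [ 0.053 -3.141 -0.   ] 70.25018839758386
wrist arbor_tip [([318.6, 161.3], 0.58)] [array([ 392.839, -136.794])]
wrist arbor [([316.4, 257.2], 0.96)] [array([ 484.292, -135.724])]
wrist arbor_grip [([318.0, 315.4], 0.69), ([315.8, 257.4], 0.55)] [array([ 547.179, -132.053]), array([ 484.516, -136.288])]
top arbor_tip [] []
top arbor [([364.1, 229.4], 0.71)] [array([ 482.821, -133.357])]
top arbor_grip [([365.9, 210.2], 0.75)] [array([ 542.545, -139.379])]
```

View pics/w3.png

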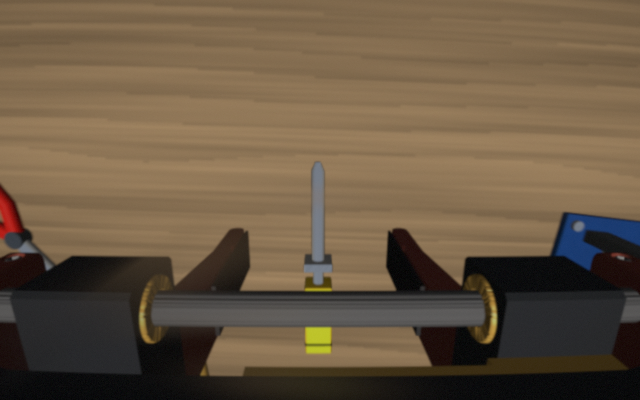

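Tip now at (318,162), collar (318,262) and yellow grip (318,315): the arbor is out and released. I'll take it near the back of the grip.

Emit:
{"fn": "apply_moves", "kwargs": {
  "targets": [
    [0.14,[-0.95,0,0],[0,0,0]],
    [0.14,[-0.95,0,0.2],[0,0,0]],
    [0.14,[-0.9,0,0.75],[0,0,0]],
    [0.14,[0,0,0.9],[0,0,0]],
    [0.14,[0,0,0.7],[0,0,0]],
    [0.14,[0,0,0.4],[0,0,0]],
    [0.14,[0,0,0],[0,0,0]],
    [-1,[0,0,0],[0,0,0]]
  ]
}}

```text
t: 11.22
ee_pos: [559.3, -132.7, 1.4]
orientation: [0.053, -3.141, -0.0]
ft_force: [0.6, -0.4, 0.0]
width: 43.5
grasp_force: 0.0
```

Emit:
{"fn": "apply_moves", "kwargs": {
  "targets": [
    [-1,[0,0,0],[0,0,0]],
    [-1,[0,0,0],[0,0,0]],
    [-1,[0,0,0],[0,0,0]],
    [-1,[0,0,0],[0,0,0]]
  ]
}}

```text
t: 11.72
ee_pos: [559.4, -132.7, 1.7]
orientation: [-0.053, 3.141, -0.0]
ft_force: [-0.4, -0.3, -0.4]
width: 26.0
grasp_force: 30.0
```

Emit:
{"fn": "apply_moves", "kwargs": {
  "targets": [
    [-1,[0,0,-0.3],[0,0,0]],
    [-1,[0.2,0,-0.6],[0,0,0]],
    [-1,[0.6,0,-0.6],[0,0,0]],
    [-1,[0.6,0,-0.6],[0,0,0]],
    [-1,[0,0,0],[0,0,0.1]],
    [-1,[0,0,0],[0,0,0.11]],
    [-1,[0,0,0],[0,0,0.11]],
    [-1,[0,0,0],[0,0,0.11]]
  ]
}}

```text
t: 12.72
ee_pos: [489.4, -135.1, 107.6]
orientation: [0.999, 2.978, -0.0]
ft_force: [-0.4, -0.6, -1.9]
width: 25.4
grasp_force: 30.0
```

Emit:
{"fn": "apply_moves", "kwargs": {
  "targets": [
    [-1,[0,0,0],[0,0,0.11]],
    [-1,[0,0,0],[0,0,0.11]],
    [-1,[0,0,0],[0,0,0.11]],
    [-1,[0,0,0],[0,0,0.11]],
    [-1,[0,0,0],[0,0,0.11]],
    [-1,[0,0,0],[0,0,0.088]],
    [-1,[0,0,0],[0,0,0]],
    [-1,[0,0,0],[0,0,0]]
  ]
}}

```text
t: 13.72
ee_pos: [489.4, -135.1, 107.1]
orientation: [2.298, 2.142, 0.0]
ft_force: [-0.5, -0.2, -2.6]
width: 26.0
grasp_force: 30.0
```

```bash
cat >> h.py <<'E'
TH=np.radians(85.9);SEAT=np.array([503.5,141.2,66])
def ins(D,off=(0,0,0),dz=11,g=75):
    u=np.array([np.cos(TH),np.sin(TH),0]);n=np.array([-u[1],u[0],0])
    return SEAT-u*(g+D)+n*off[1]+np.array([0,0,off[2]-dz])
E
python3 - <<'E'
from h import *
o=ctrl.get_obs();print(o["t"],o["ee_pos"],o["orientation"],o["width"])
c=cam("wrist","w4.png")
for l in "arbor_tip arbor arbor_grip seat far_eye keeper_tip".split(): 
    r=pp(l,"wrist");print(l,r)
print("tip pred", proj(c,o["ee_pos"]+toolR()@np.array([[167,0,-11],[75,0,-11]]).T[:, :1].ravel()), "seat",proj(c,SEAT))
print(plan(ins(140,(0,0,25)),TH))
E
```

```text
13.725 [ 489.406 -135.059  107.068] [2.298 2.142 0.   ] 25.951940365431756
arbor_tip []
arbor [([314.8, 98.0], 0.87)]
arbor_grip [([320.5, 232.2], 0.94)]
seat []
far_eye []
keeper_tip []
tip pred [[ 320.274 -154.025]] seat [[ 308.    -315.384]]
{'shift_units': array([ 1.231, -0.115,  0.533]), 'turn_units': array([-0.   , -0.   , -0.001])}
```

View pics/w4.png

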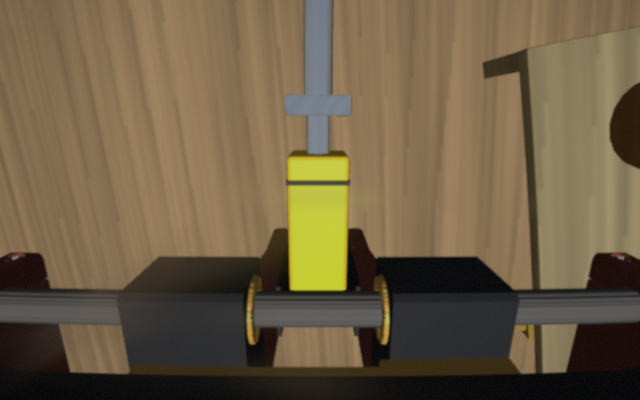

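The arbor hangs straight in the gripper: collar at (318,104), rod at column 319, grip at (318,230). The tip is out of view, so I'll look at the stand from high up at this same yaw.

Emit:
{"fn": "apply_moves", "kwargs": {
  "targets": [
    [-1,[0.4,0.26,-0.75],[0,0,0]],
    [-1,[0.4,0.26,-0.75],[0,0,0]],
    [-1,[0.4,0.26,-0.75],[0,0,0]],
    [-1,[0.4,0.26,-0.75],[0,0,0]],
    [-1,[0.4,0.26,-0.75],[0,0,0]],
    [-1,[0.4,0.26,-0.75],[0,0,0]],
    [-1,[0.4,0.26,-0.75],[0,0,0]],
    [-1,[0,0,0],[0,0,0]]
  ]
}}

```text
t: 15.08
ee_pos: [592.2, -1.1, 371.8]
orientation: [2.296, 2.139, 0.006]
ft_force: [-0.1, -0.6, -2.7]
width: 25.6
grasp_force: 30.0
```

Run:
```python
from h import *
o=ctrl.get_obs();print(o["t"],o["ee_pos"],o["orientation"],o["width"])
c=cam("wrist","w5.png")
for l in "seat far_eye keeper_tip keeper_hinge wheel".split(): 
    r=pp(l,"wrist");print(l,r)
p=proj(c,SEAT)[0];print(p)
u,v=[int(a) for a in p]
x0,y0=max(0,u-110),max(0,v-120)
im=c["px"][y0:y0+190,x0:x0+250];print(x0,y0,im.shape)
cv2.imwrite("pics/w5c.png",cv2.resize(im,None,fx=3,fy=3,interpolation=2))
```

```text
15.075 [592.229  -1.093 371.835] [2.296 2.139 0.006] 25.58558160746016
seat [([238.2, 59.3], 0.94)]
far_eye []
keeper_tip [([147.2, 56.6], 0.81)]
keeper_hinge [([201.2, 71.5], 0.64), ([319.4, 229.8], 0.6)]
wheel [([240.5, 20.9], 0.59)]
[240.502  59.675]
130 0 (190, 250, 3)
```

View pics/w5c.png

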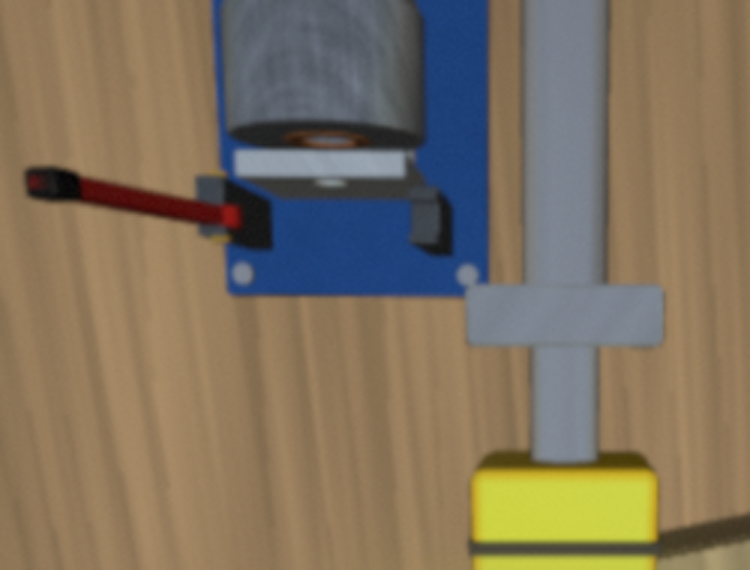

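Run:
```python
from h import *
from scipy.optimize import least_squares
c=cam("wrist");o=ctrl.get_obs()
S=np.array([[-85,65,10],[-85,-65,10],[-40,35,83],[-40,-35,83],[-40,0,66],[-30,35,83],[-30,-35,83]],float)
obs=np.array([[206,98.3],[293.2,98.8],[208.7,59],[266,59.3],[240,60.7],[208.3,50],[265.5,50.3]])
def W(q,S=S):
    C,s=np.cos(q[2]),np.sin(q[2]);return np.c_[q[0]+C*S[:,0]-s*S[:,1],q[1]+s*S[:,0]+C*S[:,1],S[:,2]]
q0=[506.35,181.07,TH]
print(proj(c,W(q0))-obs)
f=lambda q:(proj(c,W(q))-obs).ravel()
r=least_squares(f,q0,x_scale=[1,1,.01],loss='soft_l1');print(r.x,np.degrees(r.x[2]));print(f(r.x).reshape(-1,2))
print("seat",W(r.x,np.array([[-40,0,66.]])))
# arbor in tool frame
M=toolR()
A=lambda x,y,z:o["ee_pos"]+M@np.array([75+x,y,-11.5+z])
# collar top corners: front(0,+-13) rear(-8)
for g in(70,75,80):
  print(g,proj(c,[o["ee_pos"]+M@np.array([g+x,y,-11.5-13]) for x,y in((0,-13),(0,13),(-8,-13),(-8,13),(-24,-13),(-24,13))]).round(1).tolist())
print("axis yaw tool",np.degrees(np.arctan2(M[1,0],M[0,0])), M[2])
```

```text
[[ 3.529 -1.67 ]
 [ 4.415 -2.822]
 [ 4.053 -3.006]
 [ 3.187 -3.938]
 [ 3.821 -2.898]
 [ 3.921 -2.589]
 [ 3.43  -3.562]]
[501.807 177.798   1.483] 84.97206243954554
[[-0.149  0.143]
 [ 0.598  0.459]
 [ 0.262 -0.375]
 [-0.707 -0.349]
 [ 0.121  0.091]
 [ 0.241  0.067]
 [-0.353  0.061]]
seat [[498.301 137.952  66.   ]]
70 [[286.7, 106.0], [353.1, 106.0], [287.1, 126.8], [352.6, 126.8], [287.9, 166.8], [351.7, 166.8]]
75 [[286.4, 92.8], [353.3, 92.8], [286.8, 113.9], [352.9, 113.9], [287.6, 154.5], [351.9, 154.5]]
80 [[286.1, 79.3], [353.6, 79.3], [286.6, 100.7], [353.2, 100.7], [287.4, 142.0], [352.2, 142.0]]
axis yaw tool 85.7823110493073 [-0.    -0.003 -1.   ]
```

Run:
```python
from h import *
from scipy.optimize import least_squares
for _ in range(2):
    o=ctrl.get_obs();print(o["ee_pos"],o["orientation"])
    c=cam("wrist")
old=cv2.imread("pics/w5.png")
obs=np.array([[206,98.3],[293.2,98.8],[208.7,59],[266,59.3],[240,60.7],[208.3,50],[265.5,50.3]])
print(pp("seat","wrist"))
def match(a,b,win):
    x0,y0,x1,y1=win
    f=lambda i:cv2.resize(cv2.cvtColor(i,6),None,fx=8,fy=8,interpolation=cv2.INTER_CUBIC)
    A=f(a)[y0*8:y1*8,x0*8:x1*8];B=f(b)[(max(0,y0-8))*8:(y1+8)*8,(x0-8)*8:(x1+8)*8]
    m=cv2.minMaxLoc(cv2.matchTemplate(B,A,5));return m[1],np.array(m[3])/8-[8,min(8,y0)]
sh=match(old,c["px"],(195,15,280,105));print(sh, match(old,c["px"],(285,80,355,130)))
obs=obs+sh[1]
S=np.array([[-85,65,10],[-85,-65,10],[-40,35,83],[-40,-35,83],[-40,0,66],[-30,35,83],[-30,-35,83]],float)
def W(q,S=S):
    C,s=np.cos(q[2]),np.sin(q[2]);return np.c_[q[0]+C*S[:,0]-s*S[:,1],q[1]+s*S[:,0]+C*S[:,1],S[:,2]]
f=lambda q:(proj(c,W(q))-obs).ravel()
r=least_squares(f,[506,181,TH],x_scale=[1,1,.01],loss='soft_l1');print(r.x,np.degrees(r.x[2]));print(f(r.x).reshape(-1,2))
print("seat",W(r.x,np.array([[-40,0,66.]])))
```

```text
[589.497  -2.622 367.708] [-2.3   -2.137  0.003]
[589.705  -2.58  368.002] [-2.301 -2.137  0.002]
[([247.1, 56.2], 0.65)]
(0.9942530989646912, array([ 2.75, -1.75])) (0.8287802934646606, array([ 1.   , -0.875]))
[506.2   179.823   1.486] 85.13017493246426
[[-0.477  0.479]
 [ 0.305  0.558]
 [ 0.38  -0.381]
 [-0.561 -0.498]
 [ 0.133  0.083]
 [ 0.353  0.054]
 [-0.214 -0.094]]
seat [[502.804 139.967  66.   ]]
```

```bash
sed -i 's/^TH=.*/TH=np.radians(85.7);SEAT=np.array([503.0,140.3,66])/; s/dz=11,g=75/dz=11.3,g=75/' h.py
python3 - <<'E'
from h import *
print(ins(130),plan(ins(130),TH))
E
```

```text
[487.629 -64.123  54.7  ] {'shift_units': array([-1.381, -1.946,  6.28 ]), 'turn_units': array([-0.001,  0.   ,  0.001])}
```

Emit:
{"fn": "apply_moves", "kwargs": {
  "targets": [
    [-1,[-0.69,-0.97,0],[0,0,0]],
    [-1,[-0.69,-0.97,0.1],[0,0,0]],
    [-1,[0,0,1],[0,0,0]],
    [-1,[0,0,1],[0,0,0]],
    [-1,[0,0,1],[0,0,0]],
    [-1,[0,0,1],[0,0,0]],
    [-1,[0,0,1],[0,0,0]],
    [-1,[0,0,0.8],[0,0,0]]
  ]
}}

```text
t: 16.58
ee_pos: [488.4, -63.9, 72.5]
orientation: [-2.301, -2.139, 0.0]
ft_force: [0.2, -0.4, -3.1]
width: 25.7
grasp_force: 30.0
```

Emit:
{"fn": "apply_moves", "kwargs": {
  "targets": [
    [-1,[0,0,0.38],[0,0,0]],
    [-1,[0,0,0],[0,0,0]],
    [-1,[0,0,0],[0,0,0]]
  ]
}}

```text
t: 16.95
ee_pos: [489.4, -64.0, 56.0]
orientation: [2.3, 2.138, 0.001]
ft_force: [0.6, -0.1, -2.3]
width: 25.5
grasp_force: 30.0
```

Run:
```python
from h import *
o=ctrl.get_obs();print(o["t"],o["ee_pos"],o["orientation"],o["ft_force"],o["moment"]);print(plan(ins(130),TH))
s=cam("scene","s5.png");t=cam("top")
M=toolR();tip=o["ee_pos"]+M@np.array([167,0,-11.3]);col=o["ee_pos"]+M@np.array([75,0,-11.3])
for n,c in(("scene",s),("top",t)):
  for l,P in(("arbor_tip",tip),("arbor",col),("seat",SEAT)):
    print(n,l,pp(l,n),proj(c,P)[0])
im=s["px"][140:250,320:450];cv2.imwrite("pics/s5c.png",cv2.resize(im,None,fx=5,fy=5,interpolation=2))
```

```text
16.95 [489.396 -63.979  55.962] [2.3   2.138 0.001] [ 0.552 -0.078 -2.333] [-0.201  0.048  0.038]
{'shift_units': array([-0.005, -0.035,  0.025]), 'turn_units': array([0.001, 0.   , 0.001])}
scene arbor_tip [] [361.655 194.774]
scene arbor [([338.5, 177.9], 0.89)] [335.328 176.731]
scene seat [([372.5, 201.2], 0.65)] [373.444 202.718]
top arbor_tip [([288.2, 221.2], 0.65), ([414.7, 148.3], 0.41)] [287.05  223.478]
top arbor [([317.5, 227.4], 0.53)] [317.733 225.658]
top seat [([273.0, 223.3], 0.66)] [274.497 223.017]
```

View pics/s5c.png

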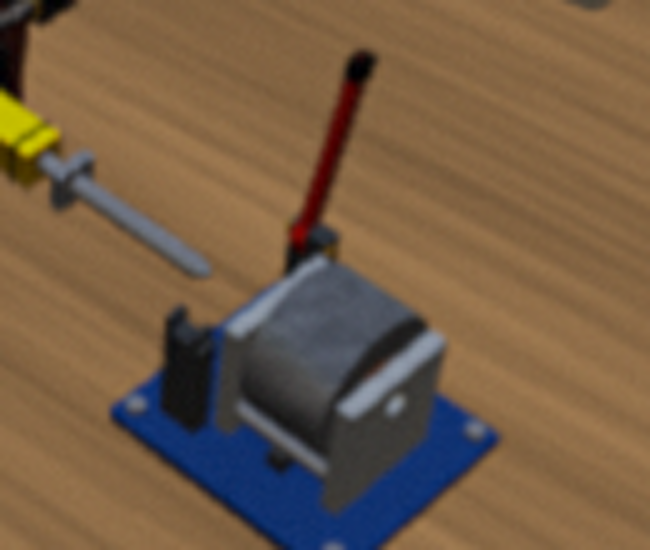

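Run:
```python
from h import *
P=[];Q=[]
for _ in range(8):
    s=cam("scene");o=ctrl.get_obs();P.append(o["ee_pos"]);Q.append(toolR()[:,0])
print(np.std(P,0),np.mean(P,0),np.degrees(np.arctan2(np.mean(Q,0)[1],np.mean(Q,0)[0])),np.mean(Q,0)[2])
u=np.array([np.cos(TH),np.sin(TH),0])
print("err units tool",toolR().T@(ins(130)-np.mean(P,0))/50)
print("far eye scene",proj(s,SEAT+80*u),pp("far_eye","scene"))
```

```text
[0.065 0.008 0.117] [488.645 -63.807  55.258] 85.82432752877894 -1.6949029915004423e-05
err units tool [-0.008 -0.02   0.011]
far eye scene [[399.177 220.429]] [([398.7, 221.2], 0.94)]
```

Emit:
{"fn": "apply_moves", "kwargs": {
  "targets": [
    [-1,[0,-0.02,0.01],[0,0,0.001]],
    [-1,[0.2,0,0],[0,0,0]],
    [-1,[0.2,0,0],[0,0,0]],
    [-1,[0.2,0,0],[0,0,0]],
    [-1,[0.1,0,0],[0,0,0]],
    [-1,[0.06,0,0],[0,0,0]],
    [-1,[0.06,0,0],[0,0,0]],
    [-1,[0.06,0,0],[0,0,0]]
  ]
}}

```text
t: 18.8
ee_pos: [490.9, -19.8, 54.7]
orientation: [2.303, 2.137, -0.0]
ft_force: [-0.3, -0.4, -2.8]
width: 26.1
grasp_force: 30.0
```

Emit:
{"fn": "apply_moves", "kwargs": {
  "targets": [
    [-1,[0.06,0,0],[0,0,0]],
    [-1,[0.06,0,0],[0,0,0]]
  ]
}}

```text
t: 19.05
ee_pos: [491.3, -13.8, 54.7]
orientation: [-2.303, -2.137, 0.0]
ft_force: [0.2, -0.0, -1.1]
width: 25.8
grasp_force: 30.0
```

Emit:
{"fn": "apply_moves", "kwargs": {
  "targets": [
    [-1,[0.1,0,0],[0,0,0]],
    [-1,[0.1,0,0],[0,0,0]],
    [-1,[0.1,0,0],[0,0,0]],
    [-1,[0.1,0,0],[0,0,0]]
  ]
}}

```text
t: 19.55
ee_pos: [492.9, 6.5, 54.7]
orientation: [2.302, 2.137, 0.0]
ft_force: [-0.5, 0.2, -2.9]
width: 26.0
grasp_force: 30.0
```

Emit:
{"fn": "apply_moves", "kwargs": {
  "targets": [
    [-1,[0.1,0,0],[0,0,0]],
    [-1,[0.1,0,0],[0,0,0]],
    [-1,[0.1,0,0],[0,0,0]],
    [-1,[0.1,0,0],[0,0,0]],
    [-1,[0.1,0,0],[0,0,0]]
  ]
}}

```text
t: 20.18
ee_pos: [494.7, 31.3, 54.7]
orientation: [2.303, 2.137, 0.0]
ft_force: [-0.0, 0.2, -2.2]
width: 25.3
grasp_force: 30.0
```

Emit:
{"fn": "apply_moves", "kwargs": {
  "targets": [
    [-1,[0.1,0,0],[0,0,0]],
    [-1,[0.06,0,0],[0,0,0]],
    [-1,[0.06,0,0],[0,0,0]],
    [-1,[0.06,0,0],[0,0,0]]
  ]
}}

```text
t: 20.68
ee_pos: [495.7, 45.1, 54.7]
orientation: [2.303, 2.137, -0.0]
ft_force: [-0.4, 0.3, -2.8]
width: 25.8
grasp_force: 30.0
```

Emit:
{"fn": "apply_moves", "kwargs": {
  "targets": [
    [-1,[0.06,0,0],[0,0,0]],
    [-1,[0.06,0,0],[0,0,0]],
    [-1,[0.06,0,0],[0,0,0]]
  ]
}}

```text
t: 21.05
ee_pos: [496.4, 54.1, 54.7]
orientation: [2.303, 2.137, 0.0]
ft_force: [0.7, 0.5, -2.1]
width: 25.8
grasp_force: 30.0
```

Emit:
{"fn": "apply_moves", "kwargs": {
  "targets": [
    [-1,[0.06,0,0],[0,0,0]],
    [-1,[0.06,0,0],[0,0,0]],
    [-1,[0.03,0,0],[0,0,0]],
    [-1,[0.02,0,0],[0,0,0]]
  ]
}}

```text
t: 21.55
ee_pos: [497.1, 62.5, 54.7]
orientation: [2.302, 2.137, 0.0]
ft_force: [-0.5, 0.2, -2.1]
width: 26.0
grasp_force: 30.0
```

Emit:
{"fn": "apply_moves", "kwargs": {
  "targets": [
    [-1,[0.02,0,0],[0,0,0]]
  ]
}}

```text
t: 21.68
ee_pos: [497.1, 63.5, 54.7]
orientation: [2.303, 2.137, -0.0]
ft_force: [-0.5, -0.2, -2.0]
width: 25.6
grasp_force: 30.0
```

Emit:
{"fn": "apply_moves", "kwargs": {
  "targets": [
    [-1,[0.02,0,0],[0,0,0]]
  ]
}}

```text
t: 21.8
ee_pos: [497.2, 64.4, 54.7]
orientation: [-2.303, -2.137, 0.0]
ft_force: [-0.0, 0.1, -1.8]
width: 25.9
grasp_force: 30.0
```

Emit:
{"fn": "apply_moves", "kwargs": {
  "targets": [
    [-1,[0.02,0,0],[0,0,0]]
  ]
}}

```text
t: 21.92
ee_pos: [497.3, 65.4, 54.7]
orientation: [2.303, 2.137, 0.0]
ft_force: [-0.1, -0.6, -2.7]
width: 26.0
grasp_force: 30.0
```

Emit:
{"fn": "apply_moves", "kwargs": {
  "targets": [
    [-1,[0.015,0,0],[0,0,0]]
  ]
}}

```text
t: 22.05
ee_pos: [497.2, 65.9, 54.7]
orientation: [2.302, 2.137, -0.001]
ft_force: [0.2, -6.7, -1.7]
width: 25.8
grasp_force: 30.0
```

Emit:
{"fn": "apply_moves", "kwargs": {
  "targets": [
    [-1,[0.015,0,0],[0,0,0]]
  ]
}}

```text
t: 22.18
ee_pos: [497.1, 66.0, 54.7]
orientation: [2.302, 2.137, -0.002]
ft_force: [-0.2, -11.7, -0.3]
width: 26.2
grasp_force: 30.0
```

Emit:
{"fn": "apply_moves", "kwargs": {
  "targets": [
    [-1,[0,0,0],[0,0,0]],
    [-1,[0,0,0],[0,0,0]],
    [0.2,[0,0,0],[0,0,0]],
    [0.2,[0,0,0],[0,0,0]],
    [0.2,[0,0,0],[0,0,0]],
    [0.2,[0,0,0],[0,0,0]],
    [0.2,[0,0,-0.2],[0,0,0]],
    [0.2,[0,0,-0.4],[0,0,0]]
  ]
}}

```text
t: 23.18
ee_pos: [496.8, 66.9, 84.9]
orientation: [-2.302, -2.137, 0.002]
ft_force: [0.2, -0.4, -0.8]
width: 52.1
grasp_force: 0.0
```

Emit:
{"fn": "apply_moves", "kwargs": {
  "targets": [
    [0.2,[0,0,-0.8],[0,0,0]],
    [-1,[0,0,-1],[0,0,0]],
    [-1,[0,0,-1],[0,0,0]],
    [-1,[0,0,-0.6],[0,0,0]],
    [-1,[-0.6,0,0],[0,0,0]],
    [-1,[-0.6,0,0],[0,0,0]],
    [-1,[0,0,0],[0,0,0]],
    [-1,[0,0,0],[0,0,0]]
  ]
}}

```text
t: 24.18
ee_pos: [492.9, 7.5, 255.0]
orientation: [-2.303, -2.137, -0.001]
ft_force: [0.3, -0.4, -0.3]
width: 0.4
grasp_force: 0.0
```

Run:
```python
from h import *
o=ctrl.get_obs();print(o["t"],o["ee_pos"],o["orientation"],o["width"])
s=cam("scene");w=cam("wrist","w6.png")
u=np.array([np.cos(TH),np.sin(TH),0]);n=np.array([-u[1],u[0],0])
hinge=SEAT-16*u+44*n+[0,0,13];print("hinge",hinge,"closed tip",hinge-98*n)
for l,P in(("arbor",SEAT),("arbor_tip",SEAT+92*u),("keeper_hinge",hinge),("keeper_tip",hinge)):
    print(l,pp(l,"scene"),proj(s,P)[0],pp(l,"wrist"),proj(w,P)[0])
k=pp("keeper_tip","scene");kt=k[0][0]
f=[(np.linalg.norm(proj(s,hinge+98*(-n*np.cos(a)+np.array([0,0,np.sin(a)])))[0]-kt),a) for a in np.arange(1.6,2.4,.02)];print(min(f))
a=min(f)[1];print("tip3d",hinge+98*(-n*np.cos(a)+np.array([0,0,np.sin(a)])))
im=s["px"][120:250,330:450];cv2.imwrite("pics/s6c.png",cv2.resize(im,None,fx=5,fy=4.6,interpolation=2))
```

```text
24.175 [492.896   7.468 255.   ] [-2.303 -2.137 -0.001] 0.4107563071912519
hinge [457.924 127.644  79.   ] closed tip [555.648 120.296  79.   ]
arbor [([386.1, 210.1], 0.67), ([373.4, 206.0], 0.57)] [373.444 202.718] [([316.8, 43.6], 0.64)] [318.403  43.542]
arbor_tip [([403.0, 220.6], 0.69), ([193.8, 169.8], 0.56)] [403.216 223.21 ] [] [318.505 -63.108]
keeper_hinge [([380.1, 186.1], 0.97)] [380.54  186.858] [([272.2, 57.1], 0.94), ([476.4, 296.2], 0.16)] [271.341  59.08 ]
keeper_tip [([390.1, 153.5], 0.74)] [380.54  186.858] [([210.6, 33.2], 0.85)] [271.341  59.08 ]
(np.float64(0.34720252264900453), np.float64(1.7800000000000002))
tip3d [437.629 129.17  174.863]
```

View pics/s6c.png

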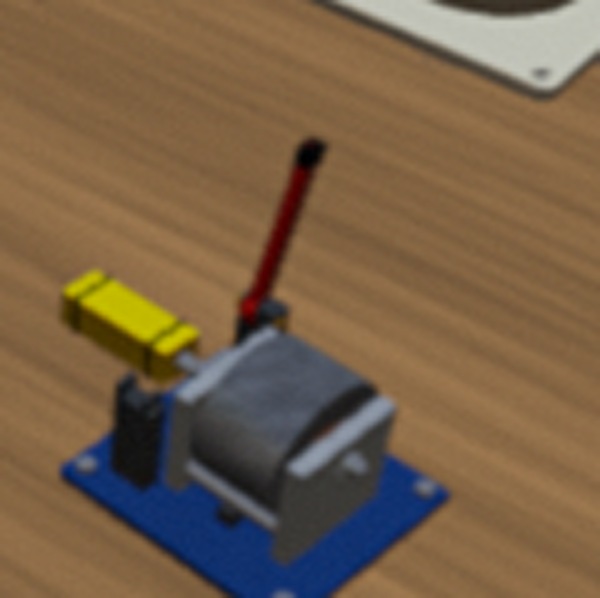

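The arbor is home: its grip is behind the near cheek at (130,325) in the crop and its tip shows out of the far cheek at (355,462). The keeper is still up at (310,150).

Emit:
{"fn": "apply_moves", "kwargs": {
  "targets": [
    [-1,[0.6,-0.65,0],[0,0,0]],
    [-1,[0.6,-0.65,0],[0,0,0]],
    [-1,[0.6,-0.65,0],[0,0,0]],
    [-1,[0.54,-0.63,0],[0,0,0]],
    [-1,[0,0,0.7],[0,0,0]],
    [-1,[0,0,0.7],[0,0,0]],
    [-1,[0,0,0.6],[0,0,0]],
    [-1,[0,0,0],[0,0,0]]
  ]
}}

```text
t: 25.72
ee_pos: [371.5, 132.9, 153.3]
orientation: [-2.301, -2.136, 0.006]
ft_force: [0.0, -0.3, 0.5]
width: 0.5
grasp_force: 0.0
```

```bash
cat >> h.py <<'E'
U=np.array([np.cos(TH),np.sin(TH),0]);N=np.array([-U[1],U[0],0]);HINGE=SEAT-16*U+44*N+[0,0,13]
def rel():
    o=ctrl.get_obs();d=o["ee_pos"]-HINGE;return o["t"],"u",d@U,"d",-d@N,"z",o["ee_pos"][2],o["ft_force"]
E
python3 - <<'E'
from h import *
print(rel());w=cam("wrist");print(pp("keeper_tip","wrist"),proj(w,HINGE))
E
```

```text
(25.725, 'u', np.float64(-1.2447232795854148), 'd', np.float64(-86.58160533403547), 'z', np.float64(153.31119702489312), array([ 0.026, -0.263,  0.454]))
[([448.3, 261.1], 0.95)] [[438.413 207.553]]
```

Emit:
{"fn": "apply_moves", "kwargs": {
  "targets": [
    [-1,[0.02,0.3,0],[0,0,0]],
    [-1,[0,0.3,0],[0,0,0]],
    [-1,[0,0.3,0],[0,0,0]],
    [-1,[0,0.22,0],[0,0,0]],
    [-1,[0,0.2,0],[0,0,0]],
    [-1,[0,0.26,0.03],[0,0,0]],
    [-1,[0,0.26,0.05],[0,0,0]],
    [-1,[0,0.26,0.06],[0,0,0]]
  ]
}}

```text
t: 26.82
ee_pos: [478.3, 126.4, 147.3]
orientation: [-2.302, -2.137, 0.001]
ft_force: [-1.9, -0.8, -0.2]
width: 0.5
grasp_force: 0.7
```

Run:
```python
from h import *
print(rel());s=cam("scene");k=pp("keeper_tip","scene");print(k)
f=[(np.linalg.norm(proj(s,HINGE+98*(-N*np.cos(a)+np.array([0,0,np.sin(a)])))[0]-k[0][0]),a) for a in np.arange(0,2.4,.02)] if k else [0];print(min(f))
```

```text
(26.825, 'u', np.float64(0.30077095620556893), 'd', np.float64(20.437057343867984), 'z', np.float64(147.26685649228048), array([-1.871, -0.754, -0.207]))
[([370.5, 171.0], 0.41)]
(np.float64(0.36183428134703455), np.float64(1.06))
```

Keeper at about 60°, as planned. I'll continue the sweep down.

Emit:
{"fn": "apply_moves", "kwargs": {
  "targets": [
    [-1,[0,0.29,0.2],[0,0,0]],
    [-1,[0,0.29,0.31],[0,0,0]],
    [-1,[0,0.17,0.35],[0,0,0]],
    [-1,[0,0.08,0.2],[0,0,0]],
    [-1,[0,0.05,0.12],[0,0,0]],
    [-1,[0,0.05,0.05],[0,0,0]],
    [-1,[0,0,0],[0,0,0]]
  ]
}}

```text
t: 27.8
ee_pos: [524.3, 123.1, 86.3]
orientation: [2.302, 2.137, 0.0]
ft_force: [-0.2, -0.0, -0.9]
width: 0.6
grasp_force: 0.0
```

Run:
```python
from h import *
print(rel());s=cam("scene");k=pp("keeper_tip","scene");print(k)
for a in(0,.05,.1): print(proj(s,HINGE+98*(-N*np.cos(a)+np.array([0,0,np.sin(a)]))))
```

```text
(27.8, 'u', np.float64(0.43976725588063736), 'd', np.float64(66.50525396598734), 'z', np.float64(86.27426908861618), array([-0.184, -0.045, -0.933]))
[([353.7, 207.6], 0.47)]
[[354.028 207.08 ]]
[[354.172 205.668]]
[[354.388 204.195]]
```

Emit:
{"fn": "apply_moves", "kwargs": {
  "targets": [
    [-1,[0,0,0.02],[0,0,0]],
    [-1,[0,0,0.02],[0,0,0]]
  ]
}}

```text
t: 28.15
ee_pos: [524.4, 123.2, 84.9]
orientation: [2.302, 2.137, 0.001]
ft_force: [-3.1, -0.4, 12.5]
width: 1.1
grasp_force: 6.4
```

Emit:
{"fn": "apply_moves", "kwargs": {
  "targets": [
    [-1,[0,0,0.02],[0,0,0]],
    [-1,[0,0,0],[0,0,0]]
  ]
}}

```text
t: 28.4
ee_pos: [524.4, 123.2, 84.7]
orientation: [2.302, 2.137, 0.001]
ft_force: [-4.9, -0.6, 15.5]
width: 0.8
grasp_force: 7.9
```

Emit:
{"fn": "apply_moves", "kwargs": {
  "targets": [
    [-1,[0,0,-0.1],[0,0,0]],
    [-1,[0,0,-0.6],[0,0,0]],
    [-1,[0,0,-1],[0,0,0]],
    [-1,[0,0,-1],[0,0,0]],
    [-1,[-1,0,-0.5],[0,0,0]],
    [-1,[-1,0,0],[0,0,0]],
    [-1,[0,0,0],[0,0,0]],
    [-1,[0,0,0],[0,0,0]]
  ]
}}

```text
t: 29.4
ee_pos: [516.6, 23.4, 243.1]
orientation: [-2.303, -2.136, -0.0]
ft_force: [-0.2, -0.2, 0.3]
width: 0.3
grasp_force: 0.0
```

Run:
```python
from h import *
print(rel());s=cam("scene");k=pp("keeper_tip","scene");print(k)
for a in(0,.05,.1): print(proj(s,HINGE+98*(-N*np.cos(a)+np.array([0,0,np.sin(a)]))))
for l in "arbor_tip wheel hammer jar tin pot pliers thick_arbor".split(): print(l,pp(l,"scene",1))
im=s["px"][120:250,330:450];cv2.imwrite("pics/s7c.png",cv2.resize(im,None,fx=5,fy=4.6,interpolation=2))
```

```text
(29.4, 'u', np.float64(-99.54732352244656), 'd', np.float64(66.29373220526662), 'z', np.float64(243.10935661057488), array([-0.245, -0.186,  0.26 ]))
[([354.8, 205.2], 0.54)]
[[354.028 207.08 ]]
[[354.172 205.668]]
[[354.388 204.195]]
arbor_tip [([404.7, 220.2], 0.63)]
wheel [([388.1, 210.8], 0.55)]
hammer [([325.2, 290.8], 0.79)]
jar [([251.5, 200.3], 0.97)]
tin [([190.1, 171.3], 0.64)]
pot [([443.3, 326.6], 0.78)]
pliers [([236.9, 129.9], 0.67)]
thick_arbor []
```

View pics/s7c.png

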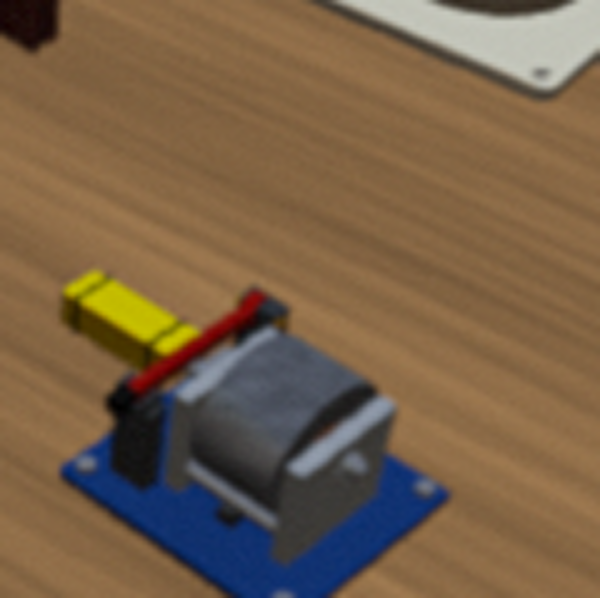

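The keeper lies in its catch: its black end is at (122,400) in the crop, which matches the closed prediction. The arbor is still home.

```bash
python3 -c "
from workcell import ctrl
print(ctrl.close_job())"
```

```text
the job is handed in; nothing more can be done
None
```

The job is handed in at about 29 s, with no verdict returned: the arbor was drawn out, released, retaken and pushed home through both eyes and the wheel at about 12 N. The keeper is down in its catch, and I touched none of the bystanders.

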